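# Snap the lunch box lid shut all the way round

## Task

The lid of the turquoise lunch box is laid on but not closed: the rim section on each of its four sides still stands proud. Press down round the rim with your fingertips, section by section in any order, until all four have clicked shut and sit flush with the lid's corners, then take your hand away. Only press: do not lift, tip or push the box out of its place, and leave everything else on the worktop where it stands.

Things in the scene. Friction and masses are not known exactly. Their poses are not given: they have to be found in the camera images.
- lunchbox: turquoise lunch box with its lid laid on, standing loose, about 0.6 kg; 184 (x) x 136 (y) mm over the lid, 196 x 148 over the clip tabs. Origin: centre of underside; x along the long side, z up. Lid: middle panel with top at 68 mm height, four fixed 27 mm square corners with tops at 72 mm, and between them four snap-fit rim sections, one per side, all standing 8 mm above the corners at the start
- rim_front_top (a point): centre of the top face of the lid's rim section on the box's -x side (short side): a flat strip 76 mm long (along the box's y) and 26 mm wide, at [-79, 0] mm in the box's x, y; its top is 80 mm above the box's underside while open and 72 mm when shut. Axes parallel to the box's
- rim_front (a joint): how far the section at the box's -x side is pressed down: 0 m = open (8 mm proud), 0.008 m = clicked shut, flush with the corners. It resists with about 8 N at first and less on the way down, springs back up if let go before about 5 mm, and past about 5 mm snaps to 8 mm by itself and stays there
- rim_back_top (a point): centre of the top face of the lid's rim section on the box's +x side (short side): a flat strip 76 mm long (along the box's y) and 26 mm wide, at [79, 0] mm in the box's x, y; its top is 80 mm above the box's underside while open and 72 mm when shut. Axes parallel to the box's
- rim_back (a joint): how far the section at the box's +x side is pressed down: 0 m = open (8 mm proud), 0.008 m = clicked shut, flush with the corners. It resists with about 8 N at first and less on the way down, springs back up if let go before about 5 mm, and past about 5 mm snaps to 8 mm by itself and stays there
- rim_left_top (a point): centre of the top face of the lid's rim section on the box's +y side (long side): a flat strip 124 mm long (along the box's x) and 26 mm wide, at [0, 55] mm in the box's x, y; its top is 80 mm above the box's underside while open and 72 mm when shut. Axes parallel to the box's
- rim_left (a joint): how far the section at the box's +y side is pressed down: 0 m = open (8 mm proud), 0.008 m = clicked shut, flush with the corners. It resists with about 8 N at first and less on the way down, springs back up if let go before about 5 mm, and past about 5 mm snaps to 8 mm by itself and stays there
- rim_right_top (a point): centre of the top face of the lid's rim section on the box's -y side (long side): a flat strip 124 mm long (along the box's x) and 26 mm wide, at [0, -55] mm in the box's x, y; its top is 80 mm above the box's underside while open and 72 mm when shut. Axes parallel to the box's
- rim_right (a joint): how far the section at the box's -y side is pressed down: 0 m = open (8 mm proud), 0.008 m = clicked shut, flush with the corners. It resists with about 8 N at first and less on the way down, springs back up if let go before about 5 mm, and past about 5 mm snaps to 8 mm by itself and stays there
- ramekin: white ceramic ramekin, 80 mm across, 42 mm tall, standing close beside the lunch box on its +y (left) side; a bystander; origin at the centre of its underside
- sippy_cup: cream toddler's sippy cup, 64 mm across, 107 mm tall with its spout, two loop handles 109 mm over all; stands beside the lunch box on its -y (right) side; a bystander; origin at the centre of its underside
- pump_bottle: white pump-top dispenser, 68 mm across, 174 mm tall, beyond the lunch box; a bystander; origin at the centre of its underside
- steel_bowl: steel bowl, 130 mm across, 50 mm tall, far to the left; a bystander; origin at the centre of its underside
- spoon: steel spoon, 170 mm long, lying flat, far to the right; a bystander; origin at its lying middle
- jar: amber glass jar, 72 mm across, 100 mm tall, beyond the lunch box; a bystander; origin at the centre of its underside
- snack_tub: round lidded snack tub, 98 mm across, 54 mm tall, already shut, far to the right; a bystander; origin at the centre of its underside
Mind the look-alikes: they are no part of the job. Leave any blue or purple look-alike of the lunchbox alone.

How it is judged:
At the end, for the whole second after the job is handed in: All four rim sections are at least 6.8 mm of their 8 mm down, and the lunch box stands upright (within 3 degrees), at rest on the worktop, within 40 mm of where it began (value of joint each of rim_front, rim_back, rim_left, rim_right above 0.0068 m and distance of lunchbox from where it was at the start of the episode below 0.04 m and height (world z) of lunchbox below 0.008 m and angle between lunchbox's own z axis and vertical below 0.06 rad and linear speed of lunchbox below 0.02 m/s); the robot touches nothing.
It fails at once if the lunch box is lifted off the worktop (height (world z) of lunchbox above 0.012 m).
It fails at once if the lunch box is tipped by more than about 11 degrees (angle between lunchbox's own z axis and vertical above 0.2 rad).
It fails at once if the lunch box is shoved more than 60 mm (distance of lunchbox from where it was at the start of the episode above 0.06 m).
It fails at once if a bystander is moved by more than 30 mm (distance of any of ramekin, sippy_cup, pump_bottle, steel_bowl, spoon, jar, snack_tub from where it was at the start of the episode above 0.03 m).
It also fails if it takes over 45 s, if anything falls off the work surface, if the arm or the gripper's body presses on something with over 40 N, if the wrist force passes 120 N, or if a joint passes its speed limit or range.

## Robot

A 7-joint arm with a two-finger parallel gripper is mounted at the origin on the work surface. World frame = base frame: x ahead of the robot, y to its left, z up, the work surface at z = 0. Lengths are in m, angles in rad, forces in N, time in s.
With the tool pointing down it reaches from about 0.425 to 0.925 m from the base axis. Payload 6.8 kg.
Tool frame: the origin (TCP) lies on the centre line of the jaws, within the pads' length; the fingertips stand 17 mm ahead of it and the grasp point (between the pads) lies 2 mm behind it (nose_length is the distance from the TCP to the fingertips, in m); z points along the fingers, x is the direction in which the jaws open and shut, and the axes are right-handed (so a half turn about z gives the same grasp; the last joint's range is limited). The gripper opens to 85 mm and grips with 20 to 120 N. Pads are 22 mm wide; open, the fingers measure 114 mm over their backs; the gripper's body (76 mm by 85 mm) begins 54 mm behind the grasp point. The pads swing forward as they close: fully open they stand 13 mm farther back than shut.
Start: joints at [-1.359, 0.477, 0.022, 1.555, -0.011, 1.109, -0.083], TCP at [0.212, 0.641, 0.248] pointing down, gripper open.
Joint ranges: [-2.96, 2.96], [-0.34, 2.1], [-1.41, 1.46], [0.24, 2.44], [-1.37, 4.51], [0.17, 1.92], [-2.96, 2.96]. Speed limits (rad/s): [2.39, 2.39, 3.14, 3.14, 3.14, 3.14, 3.14].

## Interface

Orientations are given as a unit quaternion [w, x, y, z].
In Python, from station import * gives the robot as it stands.
- The arm moves only by the tool send_rows, never from a script. Its argument "commands" is a list of rows, each an object with "translation": the shift along the tool's x, y, z in m, a list of three; "rot": the turn, a rotation vector about the tool's x, y, z in degrees, a list of three; "grip": the finger opening in m, from 0 to 0.0854. In form: [{"translation": [tx, ty, tz], "rot": [rx, ry, rz], "grip": grip}, ...]. A call has exactly 5 rows; each row shifts and turns the commanded pose from where the row before left it, along the tool's axes as they then stand; what a row does not reach is not made up. A row lasts 1/12 s, in which the tool goes at most 41.7 mm and 7.16 degrees, less where a joint would pass 70% of its speed; a pose out of reach is approached as far as the arm can. A call with a gripper value outside its range is refused whole. The fingers move at their own pace and stop on an object; "force" is the grip in N (left out, the last holds). Time passes only in rows, so rows that do not move let the fingers close, or fill a call up. It gives the time, the measured TCP pose, the force and the opening at its end, in the units of the state.
- get_obs(): the state, without advancing time (a new reading comes with each control period).
- read_camera(name): name is "side" or "top" or "wrist"; returns a dict with "pixels" (400x640x3 uint8, red, green, blue), "depth" (400x640 float32, m along the optical axis (not along the pixel's ray), 0 where there is no reading), "mtx" (3x3 intrinsics, pixels), "extrinsics" (4x4, takes a point from camera to world coordinates). Camera axes: x right, y up, looking along -z (the intrinsics and any distortion apply to the point x, -y, -z); pixel columns grow to the right and rows downward; lengths in m; the calibration is good to about 2 mm. A picture is of the moment at which its call begins.
- hand_in(): hands the job in, once; it reports no verdict.
The state is a dict: "t": time; "q": joint angles; "joint_vel": joint speeds; "joint_torque": joint torques, N m; "eef_pos": TCP position; "tool_rot": TCP orientation; "contact_force": force on the tool from outside, world axes, zero at the start; "torque": the same for the moment, N m; "gripper_width": opening from 0.0 (shut) to 1.0 (fully open).
Only numpy, scipy, OpenCV 4.12 (cv2) and the standard library are available. Lean on these libraries where they do the work, as an engineer would, in place of code of your own. Each camera call takes 0.05 s, during which the arm holds its last target.

## Working session

There is one attempt and no reset: what is moved stays moved. The work goes in short steps, Python scripts to look and compute and a tool call to move; the robot and the scene stay as the last step left them, time stands still between calls to the robot, and variables do not carry over. Pictures are saved under pics/ and viewed, and the job is handed in when it is done.

Besides the shell and the picture viewer there is one more tool, called after "Request:" by a JSON object that holds its "api" and its "payload". send_rows: Moves the arm, as the interface text tells. Its arguments: {"type":"object","properties":{"commands":{"type":"array","items":{"type":"object","properties":{"translation":{"type":"array","items":{"type":"number"}},"rot":{"type":"array","items":{"type":"number"}},"grip":{"type":"number"}}}},"force":{"type":"number"}},"required":["commands"]}

```bash
mkdir -p pics; ls
python3 - <<'E'
from station import *
import cv2,numpy as np
o=get_obs(); print({k:np.round(v,3) for k,v in o.items()})
for n in("top","side"):
    c=read_camera(n); cv2.imwrite(f"pics/{n}0.png",c["pixels"][:,:,::-1]); np.savez(f"{n}0.npz",**c)
    print(n,c["mtx"],c["extrinsics"].round(3))
E
```

```text
pics
{'t': np.float64(0.0), 'q': array([-1.359,  0.478,  0.022,  1.556, -0.011,  1.109, -0.083]), 'joint_vel': array([ 0.002, -0.   ,  0.   , -0.001,  0.   , -0.001,  0.001]), 'joint_torque': array([-0.0000e+00, -5.9645e+01,  1.6080e+00, -2.8120e+01,  1.2000e-02,
        9.0000e-03,  0.0000e+00]), 'eef_pos': array([0.212, 0.64 , 0.247]), 'tool_rot': array([ 0.001,  0.811,  0.586, -0.001]), 'contact_force': array([ 0.475,  0.114, -0.184]), 'torque': array([ 0.002, -0.02 , -0.043]), 'gripper_width': np.float64(0.998)}
top [[489.07127552   0.         317.09910796]
 [  0.         489.07127552 200.71352273]
 [  0.           0.           1.        ]] [[-0.027  0.993 -0.117  0.357]
 [-0.999 -0.029 -0.02  -0.011]
 [-0.023  0.117  0.993  1.587]
 [ 0.     0.     0.     1.   ]]
side [[425.32336727   0.         319.70793719]
 [  0.         425.32336727 195.89975822]
 [  0.           0.           1.        ]] [[ 0.975  0.175 -0.138  0.328]
 [-0.223  0.725 -0.652 -0.976]
 [-0.014  0.666  0.746  1.222]
 [ 0.     0.     0.     1.   ]]
```

View pics/top0.png

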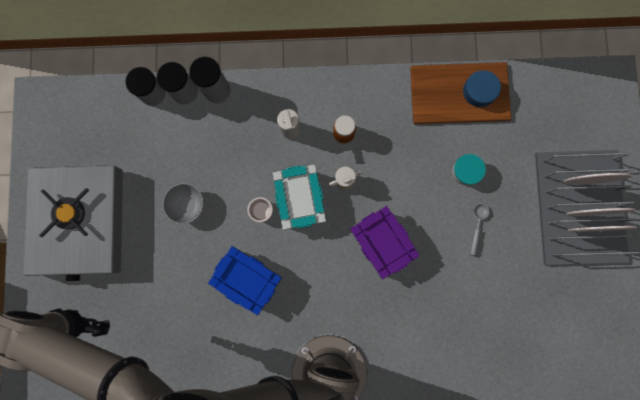

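View pics/side0.png

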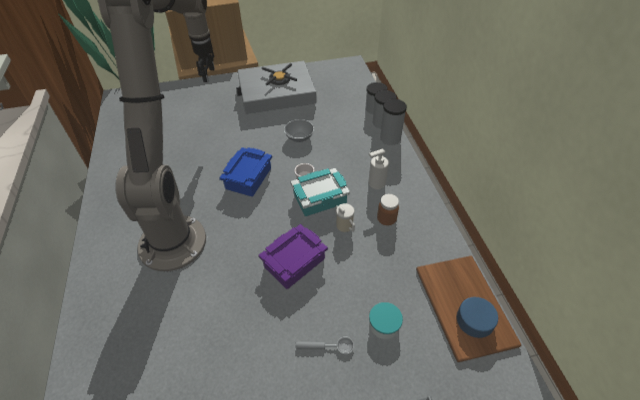

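The candidates in the top view are the turquoise box with white corners at (299,197), the blue box at (245,280), the purple box at (386,242) and the round teal tub at (469,169). I choose (299,197). Next I measure it and take a close crop.

```bash
cat > h.py <<'E'
import numpy as np,cv2
def cloud(c):
    K,E,d=c["mtx"],c["extrinsics"],c["depth"]
    v,u=np.mgrid[:d.shape[0],:d.shape[1]]
    P=np.stack([(u-K[0,2])/K[0,0]*d,-(v-K[1,2])/K[1,1]*d,-d],-1)
    W=P@E[:3,:3].T+E[:3,3]; W[d==0]=np.nan
    return W
E
python3 - <<'E'
from h import *
for n,(a,b,e,f) in {"top":(150,245,235,370),"side":(150,245,260,420)}.items():
    c=np.load(n+"0.npz"); W=cloud(c); px=c["pixels"]
    cv2.imwrite(f"pics/{n}c.png",cv2.resize(px[a:b,e:f,::-1],None,fx=5,fy=5,interpolation=cv2.INTER_CUBIC)[:600,:800])
    hsv=cv2.cvtColor(px,cv2.COLOR_RGB2HSV)
    Z=W[...,2]
    sub=np.zeros(Z.shape,bool); sub[a:b,e:f]=1
    m=sub&(Z>0.06)&(Z<0.09)
    num,l,st,ce=cv2.connectedComponentsWithStats(m.astype(np.uint8))
    for i in range(1,num):
        if st[i,4]>100:
            p=W[l==i]; 
            r=cv2.minAreaRect((p[:,:2]*1000).astype(np.float32)); print(n,ce[i],st[i],r,np.percentile(p[:,2],[5,50,95]))
    # bystanders near
    for nm,lo,hi in(("any",0.025,0.3),):
        mm=sub&(Z>lo); num,l,st,ce=cv2.connectedComponentsWithStats(mm.astype(np.uint8))
        for i in range(1,num):
            if st[i,4]>30:
                p=W[l==i]; print(' ',ce[i].round(),p.min(0).round(3),p.max(0).round(3),np.median(p,0).round(3))
E
```

```text
top [298.9848367  196.41213064] [ 273  164   53   66 2572] ((552.2418823242188, 75.84436798095703), (192.90843200683594, 145.04078674316406), 8.08438491821289) [0.06290501 0.07318228 0.08407084]
top [343.66346154 176.50961538] [330 166  26  21 208] ((603.8943481445312, -67.19202423095703), (61.49329376220703, 75.28564453125), 55.86716079711914) [0.06404998 0.08650061 0.08954894]
top [362.39502762 230.90883978] [351 215  19  30 362] ((441.9158935546875, -110.81568908691406), (55.749847412109375, 88.91313171386719), 89.06078338623047) [0.06384926 0.07683747 0.08490327]
  [299. 196.] [ 0.451 -0.004  0.048] [0.653 0.156 0.091] [0.551 0.076 0.073]
  [345. 177.] [ 0.577 -0.121  0.025] [ 0.641 -0.022  0.113] [ 0.606 -0.07   0.088]
  [259. 208.] [0.48  0.164 0.026] [0.558 0.241 0.053] [0.524 0.212 0.039]
  [362. 231.] [ 0.397 -0.14   0.057] [ 0.486 -0.083  0.091] [ 0.438 -0.119  0.077]
side [263.75428571 160.53142857] [260 150  12  27 175] ((373.8644714355469, 254.03392028808594), (129.91143798828125, 44.79599380493164), 82.46603393554688) [0.06196081 0.07661507 0.08394751]
side [319.2275997
[... 527 characters left out ...]
.06149286 0.07328046 0.08780208]
side [297.97734139 237.02719033] [270 224  55  21 662] ((429.34124755859375, -122.56153869628906), (93.55070495605469, 176.49130249023438), 77.94342041015625) [0.06398959 0.07761601 0.08401718]
  [264. 162.] [0.341 0.192 0.026] [0.402 0.321 0.089] [0.367 0.26  0.074]
  [378. 168.] [0.74  0.066 0.025] [0.818 0.136 0.18 ] [0.776 0.087 0.11 ]
  [319. 188.] [ 0.451 -0.004  0.025] [0.651 0.247 0.088] [0.545 0.069 0.071]
  [388. 208.] [ 0.73  -0.11   0.026] [ 0.801 -0.041  0.108] [ 0.759 -0.09   0.082]
  [345. 215.] [ 0.575 -0.122  0.025] [ 0.637 -0.018  0.113] [ 0.605 -0.085  0.085]
  [298. 237.] [ 0.334 -0.181  0.058] [ 0.508 -0.078  0.087] [ 0.433 -0.137  0.078]
```

View pics/topc.png

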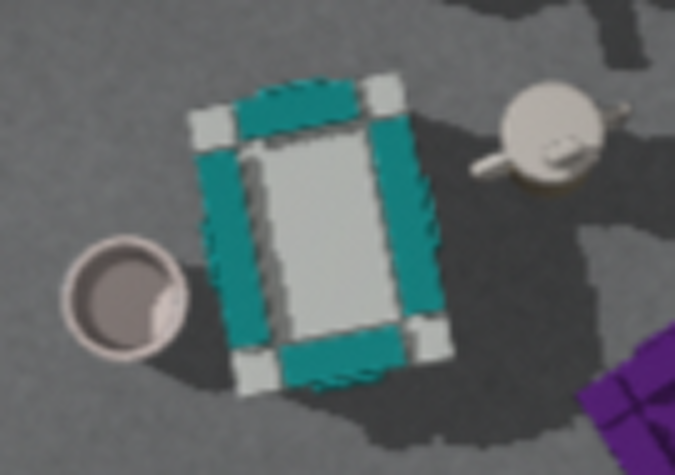

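The crop shows the turquoise box with four white corners at crop pixels (212,128), (385,95), (257,370) and (432,337). Each teal section stands between two corners. The ramekin is to the left and the cup to the right. Next I fit the pose to the corners.

Run:
```python
from h import *
from scipy.optimize import least_squares
for n in("top","side"):
    c=np.load(n+"0.npz"); W=cloud(c); px=c["pixels"]
    hsv=cv2.cvtColor(px,cv2.COLOR_RGB2HSV)
    near=(np.hypot(W[...,0]-.552,W[...,1]-.076)<.13)&(W[...,2]>.05)&(W[...,2]<.1)
    teal=near&(hsv[...,1]>110)&(hsv[...,0]>75)&(hsv[...,0]<100)&(W[...,2]>.072)
    white=near&(hsv[...,1]<60)&(hsv[...,2]>100)
    num,l,st,ce=cv2.connectedComponentsWithStats(teal.astype(np.uint8),connectivity=4)
    pts=[];
    for i in range(1,num):
        if st[i,4]>60: p=W[l==i]; r=cv2.minAreaRect((p[:,:2]*1000).astype(np.float32)); print(n,'teal',ce[i].round(1),st[i,4],np.round(r[0]),np.round(r[1]),round(r[2],1),np.median(p[:,2]).round(4))
    num,l,st,ce=cv2.connectedComponentsWithStats(white.astype(np.uint8),connectivity=4)
    for i in range(1,num):
        if st[i,4]>20: p=W[l==i];  print(n,'white',ce[i].round(1),st[i,4],np.median(p,0).round(4))
    # model fit: rim outline of all teal+white
    m=near&(W[...,2]>.062)
    p=W[m][:,:2]*1000
    r=cv2.minAreaRect(p.astype(np.float32));
    print(r)
    # ray-plane: corner centres at z=.072
```

```text
top teal [293.9 171. ] 208 [632.  90.] [31. 74.] 8.5 0.0799
top teal [316.3 192.5] 334 [561.  20.] [123.  30.] 9.1 0.0802
top teal [281.1 199.3] 316 [543. 133.] [124.  29.] 9.0 0.0797
top teal [303.2 221.3] 213 [471.  64.] [30. 74.] 8.8 0.0803
top white [311.2 168.7] 78 [0.6377 0.036  0.0721]
top white [298.3 198.2] 1268 [0.5462 0.0789 0.0683]
top white [334.3 181.5] 29 [ 0.5948 -0.0381  0.0661]
((554.8062133789062, 49.279022216796875), (193.1066131591797, 198.71051025390625), 5.924132823944092)
side teal [313.8 175.2] 150 [541. 131.] [118.  29.] 9.5 0.0801
side teal [339.5 179.4] 94 [629.  87.] [28. 73.] 6.7 0.0812
side teal [299.2 191.4] 113 [471.  61.] [29. 68.] 8.3 0.0804
side teal [325.2 195.6] 181 [560.  19.] [121.  29.] 9.4 0.0802
side white [318.4 187.1] 692 [0.5437 0.0784 0.0689]
side white [294.5 181.9] 42 [0.464  0.1212 0.0731]
side white [342.6 192. ] 81 [0.6309 0.0279 0.0702]
((553.5513916015625, 50.9025764465332), (193.397216796875, 202.34800720214844), 6.704049110412598)
```

Request:
{"api": "send_rows", "payload": {"commands": [{"translation":[0,0,0],"rot":[0,0,-5.5],"grip":0},{"translation":[0,0,0],"rot":[0,0,-5.5],"grip":0},{"translation":[0,0,0],"rot":[0,0,-5.5],"grip":0},{"translation":[0,0,0],"rot":[0,0,-5.5],"grip":0},{"translation":[0,0,0],"rot":[0,0,-5.5],"grip":0}], "force": 40}}

```text
t: 0.52
eef_pos: [0.2121, 0.6405, 0.2477]
tool_rot: [0.0, 0.646, 0.763, -0.0]
contact_force: [0.6, 0.1, 0.6]
gripper_width: 0.297
```

```bash
cat > go.py <<'E'
import sys
from station import *
import numpy as np
from scipy.spatial.transform import Rotation as R
o=get_obs(); q=o["tool_rot"]; Rm=R.from_quat([q[1],q[2],q[3],q[0]]).as_matrix()
p=o["eef_pos"]; C=np.array([.5515,.0765]); a=np.radians(9.1); B=np.array([[np.cos(a),-np.sin(a)],[np.sin(a),np.cos(a)]])
print("t",round(float(o["t"]),2),"p",p.round(4),"yaw",np.degrees(np.arctan2(Rm[1,0],Rm[0,0])).round(2),"toolz",Rm[:,2].round(4),"F",o["contact_force"].round(1),"g",round(float(o["gripper_width"]),3),"box xy mm",((p[:2]-C)@B*1000).round(1))
for n,b in dict(front=(-77,0),back=(77,0),left=(0,53),right=(0,-53)).items():
    w=np.array([*(C+B@(np.array(b)/1000)),p[2]]); print(n,w.round(4),"tool shift",(Rm.T@(w-p)).round(4))
E
python3 go.py
```

```text
t 0.52 p [0.2121 0.6405 0.2477] yaw 99.45 toolz [-3.e-04 -1.e-03 -1.e+00] F [0.6 0.1 0.6] g 0.297 box xy mm [-245.9  610.5]
front [0.4755 0.0643 0.2477] tool shift [-6.115e-01  1.652e-01  5.000e-04]
back [0.6275 0.0887 0.2477] tool shift [-6.125e-01  3.192e-01  5.000e-04]
left [0.5431 0.1288 0.2477] tool shift [-5.590e-01  2.425e-01  4.000e-04]
right [0.5599 0.0242 0.2477] tool shift [-6.650e-01  2.419e-01  6.000e-04]
```

Request:
{"api": "send_rows", "payload": {"commands": [{"translation":[-0.028,0.0121,0],"rot":[0,0,0],"grip":0},{"translation":[-0.028,0.0121,0],"rot":[0,0,0],"grip":0},{"translation":[-0.028,0.0121,0],"rot":[0,0,0],"grip":0},{"translation":[-0.028,0.0121,0],"rot":[0,0,0],"grip":0},{"translation":[-0.028,0.0121,0],"rot":[0,0,0],"grip":0}]}}

```text
t: 0.93
eef_pos: [0.2948, 0.5106, 0.2478]
tool_rot: [0.0, 0.648, 0.761, -0.0]
contact_force: [0.9, -0.3, 0.7]
gripper_width: 0.0
```

Request:
{"api": "send_rows", "payload": {"commands": [{"translation":[-0.028,0.0121,0],"rot":[0,0,0],"grip":0},{"translation":[-0.028,0.0121,0],"rot":[0,0,0],"grip":0},{"translation":[-0.028,0.0121,0],"rot":[0,0,0],"grip":0},{"translation":[-0.028,0.0121,0],"rot":[0,0,0],"grip":0},{"translation":[-0.028,0.0121,0],"rot":[0,0,0],"grip":0}]}}

```text
t: 1.35
eef_pos: [0.3767, 0.3821, 0.248]
tool_rot: [-0.0, 0.648, 0.761, -0.0]
contact_force: [0.5, 0.4, 0.1]
gripper_width: -0.002
```

Request:
{"api": "send_rows", "payload": {"commands": [{"translation":[-0.028,0.0121,0],"rot":[0,0,0],"grip":0},{"translation":[-0.028,0.0121,0],"rot":[0,0,0],"grip":0},{"translation":[-0.028,0.0121,0],"rot":[0,0,0],"grip":0},{"translation":[-0.028,0.0121,0],"rot":[0,0,0],"grip":0},{"translation":[-0.028,0.0121,0],"rot":[0,0,0],"grip":0}]}}

```text
t: 1.77
eef_pos: [0.4587, 0.2536, 0.2481]
tool_rot: [-0.0, 0.648, 0.761, -0.0]
contact_force: [0.6, -0.5, -0.4]
gripper_width: 0.001
```

```bash
python3 go.py
```

```text
t 1.77 p [0.4587 0.2536 0.2481] yaw 99.18 toolz [-4.e-04 -3.e-04 -1.e+00] F [ 0.6 -0.5 -0.4] g 0.001 box xy mm [-63.6 189.5]
front [0.4755 0.0643 0.2481] tool shift [-0.1895 -0.0136  0.    ]
back [0.6275 0.0887 0.2481] tool shift [-0.1897  0.1404 -0.    ]
left [0.5431 0.1288 0.2481] tool shift [-0.1366  0.0634 -0.    ]
right [0.5599 0.0242 0.2481] tool shift [-0.2426  0.0633  0.    ]
```

Request:
{"api": "send_rows", "payload": {"commands": [{"translation":[-0.0274,0.0125,0],"rot":[0,0,0],"grip":0},{"translation":[-0.0274,0.0125,0],"rot":[0,0,0],"grip":0},{"translation":[-0.0274,0.0125,0],"rot":[0,0,0],"grip":0},{"translation":[-0.0274,0.0125,0],"rot":[0,0,0],"grip":0},{"translation":[-0.0274,0.0125,0],"rot":[0,0,0],"grip":0}]}}

```text
t: 2.18
eef_pos: [0.5422, 0.1284, 0.248]
tool_rot: [-0.0, 0.648, 0.761, -0.0]
contact_force: [0.8, 0.1, -0.5]
gripper_width: 0.001
```

Request:
{"api": "send_rows", "payload": {"commands": [{"translation":[0,0,0.03],"rot":[0,0,0],"grip":0},{"translation":[0,0,0.03],"rot":[0,0,0],"grip":0},{"translation":[0,0,0.03],"rot":[0,0,0],"grip":0},{"translation":[0,0,0.03],"rot":[0,0,0],"grip":0},{"translation":[0,0,0.01],"rot":[0,0,0],"grip":0}]}}

```text
t: 2.6
eef_pos: [0.5391, 0.129, 0.1141]
tool_rot: [-0.002, 0.648, 0.761, -0.003]
contact_force: [-0.7, 0.3, 0.2]
gripper_width: -0.003
```

```bash
python3 go.py
python3 - <<'E'
from station import *
import cv2,numpy as np
c=read_camera("side"); cv2.imwrite("pics/s1.png",cv2.resize(c["pixels"][120:250,240:430,::-1],None,fx=4,fy=4,interpolation=2))
c=read_camera("wrist"); cv2.imwrite("pics/w1.png",c["pixels"][...,::-1])
E
```

```text
t 2.6 p [0.5391 0.129  0.1141] yaw 99.18 toolz [-0.0065 -0.0023 -1.    ] F [-0.7  0.3  0.2] g -0.003 box xy mm [-4.  53.8]
front [0.4755 0.0643 0.1141] tool shift [-0.0537 -0.0731  0.0006]
back [0.6275 0.0887 0.1141] tool shift [-0.0539  0.0809 -0.0005]
left [0.5431 0.1288 0.1141] tool shift [-0.0008  0.004  -0.    ]
right [0.5599 0.0242 0.1141] tool shift [-1.068e-01  3.800e-03  1.000e-04]
```

View pics/s1.png

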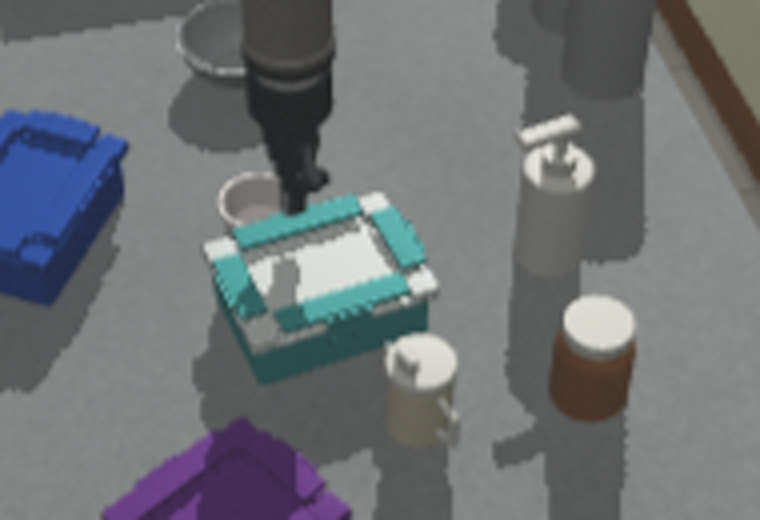

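View pics/w1.png

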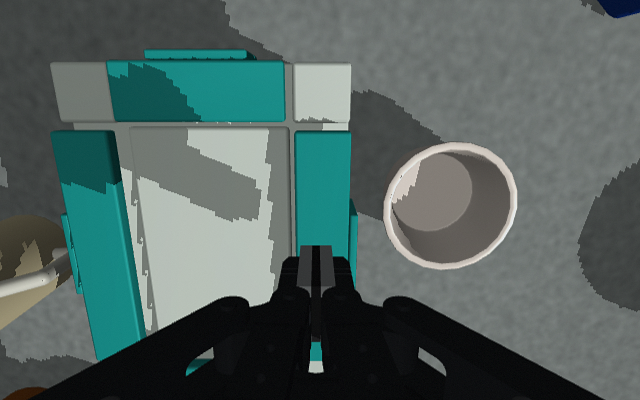

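The side crop shows the fingertip above the left section at crop (295,205). The wrist view shows the tip (316,250) centred on the left strip (columns 295–351) and clear of the ramekin.

Request:
{"api": "send_rows", "payload": {"commands": [{"translation":[-0.0008,0.004,0.004],"rot":[0,0,0],"grip":0},{"translation":[0,0,0.004],"rot":[0,0,0],"grip":0},{"translation":[0,0,0.004],"rot":[0,0,0],"grip":0},{"translation":[0,0,0.003],"rot":[0,0,0],"grip":0},{"translation":[0,0,0.001],"rot":[0,0,0],"grip":0}]}}

```text
t: 3.12
eef_pos: [0.5461, 0.1298, 0.1025]
tool_rot: [0.0, 0.648, 0.761, 0.0]
contact_force: [-0.6, -0.0, -0.3]
gripper_width: -0.001
```

Request:
{"api": "send_rows", "payload": {"commands": [{"translation":[0,0,0.001],"rot":[0,0,0],"grip":0},{"translation":[0,0,0.001],"rot":[0,0,0],"grip":0},{"translation":[0,0,0.001],"rot":[0,0,0],"grip":0},{"translation":[0,0,0.001],"rot":[0,0,0],"grip":0},{"translation":[0,0,0],"rot":[0,0,0],"grip":0}]}}

```text
t: 3.53
eef_pos: [0.5459, 0.1297, 0.0982]
tool_rot: [-0.0, 0.648, 0.761, -0.0]
contact_force: [-0.7, 0.5, -0.2]
gripper_width: -0.002
```

```bash
python3 go.py
```

```text
t 3.53 p [0.5459 0.1297 0.0982] yaw 99.18 toolz [-2.e-04 -0.e+00 -1.e+00] F [-0.7  0.5 -0.2] g -0.002 box xy mm [ 2.9 53.4]
front [0.4755 0.0643 0.0982] tool shift [-0.0533 -0.0799  0.    ]
back [0.6275 0.0887 0.0982] tool shift [-0.0535  0.0741 -0.    ]
left [0.5431 0.1288 0.0982] tool shift [-0.0004 -0.0029  0.    ]
right [0.5599 0.0242 0.0982] tool shift [-0.1064 -0.003   0.    ]
```

Request:
{"api": "send_rows", "payload": {"commands": [{"translation":[0,0,0.001],"rot":[0,0,0],"grip":0},{"translation":[0,0,0.001],"rot":[0,0,0],"grip":0},{"translation":[0,0,0.001],"rot":[0,0,0],"grip":0},{"translation":[0,0,0],"rot":[0,0,0],"grip":0},{"translation":[0,0,0],"rot":[0,0,0],"grip":0}]}}

```text
t: 3.95
eef_pos: [0.5461, 0.1297, 0.0958]
tool_rot: [-0.0, 0.648, 0.761, 0.0]
contact_force: [-1.7, -0.5, 5.5]
gripper_width: 0.002
```

Request:
{"api": "send_rows", "payload": {"commands": [{"translation":[0,0,0.001],"rot":[0,0,0],"grip":0},{"translation":[0,0,0.001],"rot":[0,0,0],"grip":0},{"translation":[0,0,0.001],"rot":[0,0,0],"grip":0},{"translation":[0,0,0.001],"rot":[0,0,0],"grip":0},{"translation":[0,0,0],"rot":[0,0,0],"grip":0}]}}

```text
t: 4.37
eef_pos: [0.5458, 0.1296, 0.0909]
tool_rot: [-0.0, 0.648, 0.761, -0.0]
contact_force: [0.5, 0.1, -0.1]
gripper_width: 0.001
```

```bash
python3 go.py
```

```text
t 4.37 p [0.5458 0.1296 0.0909] yaw 99.18 toolz [-4.e-04 -2.e-04 -1.e+00] F [ 0.5  0.1 -0.1] g 0.001 box xy mm [ 2.8 53.4]
front [0.4755 0.0643 0.0909] tool shift [-0.0533 -0.0799  0.    ]
back [0.6275 0.0887 0.0909] tool shift [-0.0535  0.0741 -0.    ]
left [0.5431 0.1288 0.0909] tool shift [-0.0004 -0.0028  0.    ]
right [0.5599 0.0242 0.0909] tool shift [-0.1064 -0.0029  0.    ]
```

It resisted at 5.5 N, then the force dropped to 0 below 7 mm, so the left section has snapped. Now the back.

Request:
{"api": "send_rows", "payload": {"commands": [{"translation":[0,0,-0.01],"rot":[0,0,0],"grip":0},{"translation":[0,0,-0.012],"rot":[0,0,0],"grip":0},{"translation":[-0.0185,0.0245,0],"rot":[0,0,0],"grip":0},{"translation":[-0.0185,0.0245,0],"rot":[0,0,0],"grip":0},{"translation":[-0.0165,0.025,0],"rot":[0,0,0],"grip":0}]}}

```text
t: 4.78
eef_pos: [0.6291, 0.0882, 0.1153]
tool_rot: [0.001, 0.648, 0.762, 0.001]
contact_force: [0.5, -0.2, 0.2]
gripper_width: 0.0
```

Request:
{"api": "send_rows", "payload": {"commands": [{"translation":[0,0,0],"rot":[0,0,0],"grip":0},{"translation":[0,0,0.005],"rot":[0,0,0],"grip":0},{"translation":[0,0,0.005],"rot":[0,0,0],"grip":0},{"translation":[0,0,0.004],"rot":[0,0,0],"grip":0},{"translation":[0,0,0],"rot":[0,0,0],"grip":0}]}}

```text
t: 5.2
eef_pos: [0.6258, 0.0896, 0.0981]
tool_rot: [-0.001, 0.648, 0.762, -0.001]
contact_force: [-0.2, 0.1, -0.5]
gripper_width: -0.001
```

```bash
python3 go.py
```

```text
t 5.2 p [0.6258 0.0896 0.0981] yaw 99.27 toolz [-0.0027  0.     -1.    ] F [-0.2  0.1 -0.5] g -0.001 box xy mm [75.4  1.2]
front [0.4755 0.0643 0.0981] tool shift [-0.0008 -0.1524  0.0004]
back [0.6275 0.0887 0.0981] tool shift [-0.0012  0.0016 -0.    ]
left [0.5431 0.1288 0.0981] tool shift [ 0.052  -0.0753  0.0002]
right [0.5599 0.0242 0.0981] tool shift [-0.054  -0.0756  0.0002]
```

Request:
{"api": "send_rows", "payload": {"commands": [{"translation":[0,0,0.001],"rot":[0,0,0],"grip":0},{"translation":[0,0,0.001],"rot":[0,0,0],"grip":0},{"translation":[0,0,0.001],"rot":[0,0,0],"grip":0},{"translation":[0,0,0],"rot":[0,0,0],"grip":0},{"translation":[0,0,0],"rot":[0,0,0],"grip":0}]}}

```text
t: 5.62
eef_pos: [0.6273, 0.0892, 0.0972]
tool_rot: [-0.0, 0.648, 0.762, 0.0]
contact_force: [-3.0, 0.6, 7.0]
gripper_width: -0.002
```

Request:
{"api": "send_rows", "payload": {"commands": [{"translation":[0,0,0.001],"rot":[0,0,0],"grip":0},{"translation":[0,0,0.001],"rot":[0,0,0],"grip":0},{"translation":[0,0,0.001],"rot":[0,0,0],"grip":0},{"translation":[0,0,0.001],"rot":[0,0,0],"grip":0},{"translation":[0,0,0],"rot":[0,0,0],"grip":0}]}}

```text
t: 6.03
eef_pos: [0.6275, 0.0888, 0.0922]
tool_rot: [0.0, 0.648, 0.761, 0.0]
contact_force: [-0.9, 1.0, 0.4]
gripper_width: -0.003
```

```bash
python3 go.py
```

```text
t 6.03 p [0.6275 0.0888 0.0922] yaw 99.19 toolz [ 2.e-04  0.e+00 -1.e+00] F [-0.9  1.   0.4] g -0.003 box xy mm [77.   0.1]
front [0.4755 0.0643 0.0922] tool shift [ 1.00e-04 -1.54e-01 -0.00e+00]
back [0.6275 0.0887 0.0922] tool shift [-0.0001 -0.     -0.    ]
left [0.5431 0.1288 0.0922] tool shift [ 0.053  -0.0769 -0.    ]
right [0.5599 0.0242 0.0922] tool shift [-0.053  -0.0771 -0.    ]
```

Request:
{"api": "send_rows", "payload": {"commands": [{"translation":[0,0,0.001],"rot":[0,0,0],"grip":0},{"translation":[0,0,0],"rot":[0,0,0],"grip":0},{"translation":[0,0,-0.011],"rot":[0,0,0],"grip":0},{"translation":[0,0,-0.012],"rot":[0,0,0],"grip":0},{"translation":[-0.013,-0.0191,0],"rot":[0,0,0],"grip":0}]}}

```text
t: 6.45
eef_pos: [0.6151, 0.0769, 0.1179]
tool_rot: [0.002, 0.647, 0.763, 0.004]
contact_force: [1.8, 0.1, 0.9]
gripper_width: 0.004
```

Request:
{"api": "send_rows", "payload": {"commands": [{"translation":[-0.02,-0.029,0],"rot":[0,0,0],"grip":0},{"translation":[-0.02,-0.029,0],"rot":[0,0,0],"grip":0},{"translation":[0,0,0.005],"rot":[0,0,0],"grip":0},{"translation":[0,0,0.005],"rot":[0,0,0],"grip":0},{"translation":[0,0,0.004],"rot":[0,0,0],"grip":0}]}}

```text
t: 6.87
eef_pos: [0.561, 0.0244, 0.1012]
tool_rot: [0.001, 0.648, 0.761, 0.001]
contact_force: [-0.4, 0.6, -0.0]
gripper_width: 0.001
```

Request:
{"api": "send_rows", "payload": {"commands": [{"translation":[0,0,0],"rot":[0,0,0],"grip":0},{"translation":[0,0,0.001],"rot":[0,0,0],"grip":0},{"translation":[0,0,0.001],"rot":[0,0,0],"grip":0},{"translation":[0,0,0.001],"rot":[0,0,0],"grip":0},{"translation":[0,0,0],"rot":[0,0,0],"grip":0}]}}

```text
t: 7.28
eef_pos: [0.5603, 0.0245, 0.0973]
tool_rot: [0.0, 0.648, 0.762, 0.0]
contact_force: [-0.2, 0.4, -0.5]
gripper_width: -0.003
```

```bash
python3 go.py
```

```text
t 7.28 p [0.5603 0.0245 0.0973] yaw 99.21 toolz [ 3.e-04  2.e-04 -1.e+00] F [-0.2  0.4 -0.5] g -0.003 box xy mm [  0.5 -52.7]
front [0.4755 0.0643 0.0973] tool shift [ 0.0529 -0.0774 -0.    ]
back [0.6275 0.0887 0.0973] tool shift [0.0526 0.0766 0.    ]
left [0.5431 0.1288 0.0973] tool shift [ 0.1057 -0.0003  0.    ]
right [0.5599 0.0242 0.0973] tool shift [-0.0003 -0.0005 -0.    ]
```

Request:
{"api": "send_rows", "payload": {"commands": [{"translation":[0,0,0.001],"rot":[0,0,0],"grip":0},{"translation":[0,0,0.001],"rot":[0,0,0],"grip":0},{"translation":[0,0,0.001],"rot":[0,0,0],"grip":0},{"translation":[0,0,0],"rot":[0,0,0],"grip":0},{"translation":[0,0,0],"rot":[0,0,0],"grip":0}]}}

```text
t: 7.7
eef_pos: [0.5603, 0.0244, 0.0947]
tool_rot: [0.0, 0.648, 0.761, 0.0]
contact_force: [-0.1, 0.5, 2.7]
gripper_width: -0.001
```

Request:
{"api": "send_rows", "payload": {"commands": [{"translation":[0,0,0.001],"rot":[0,0,0],"grip":0},{"translation":[0,0,0.001],"rot":[0,0,0],"grip":0},{"translation":[0,0,0.001],"rot":[0,0,0],"grip":0},{"translation":[0,0,0],"rot":[0,0,0],"grip":0},{"translation":[0,0,0],"rot":[0,0,0],"grip":0}]}}

```text
t: 8.12
eef_pos: [0.5595, 0.0237, 0.0908]
tool_rot: [-0.0, 0.648, 0.761, -0.0]
contact_force: [-0.1, 0.6, -0.2]
gripper_width: -0.004
```

```bash
python3 go.py
```

```text
t 8.12 p [0.5595 0.0237 0.0908] yaw 99.16 toolz [-1.e-03 -4.e-04 -1.e+00] F [-0.1  0.6 -0.2] g -0.004 box xy mm [ -0.5 -53.4]
front [0.4755 0.0643 0.0908] tool shift [ 0.0535 -0.0765  0.0001]
back [0.6275 0.0887 0.0908] tool shift [ 0.0533  0.0775 -0.0001]
left [0.5431 0.1288 0.0908] tool shift [ 0.1064  0.0006 -0.    ]
right [0.5599 0.0242 0.0908] tool shift [ 0.0004  0.0005 -0.    ]
```

Right section snapped. Now the front.

Request:
{"api": "send_rows", "payload": {"commands": [{"translation":[0,0,-0.01],"rot":[0,0,0],"grip":0},{"translation":[0,0,-0.012],"rot":[0,0,0],"grip":0},{"translation":[0.0178,-0.0256,0],"rot":[0,0,0],"grip":0},{"translation":[0.0178,-0.0256,0],"rot":[0,0,0],"grip":0},{"translation":[0.0178,-0.0256,0],"rot":[0,0,0],"grip":0}]}}

```text
t: 8.53
eef_pos: [0.4754, 0.0647, 0.1146]
tool_rot: [0.001, 0.649, 0.761, 0.001]
contact_force: [-0.3, 1.9, -0.8]
gripper_width: -0.001
```

Request:
{"api": "send_rows", "payload": {"commands": [{"translation":[0,0,0.005],"rot":[0,0,0],"grip":0},{"translation":[0,0,0.005],"rot":[0,0,0],"grip":0},{"translation":[0,0,0.004],"rot":[0,0,0],"grip":0},{"translation":[0,0,0.001],"rot":[0,0,0],"grip":0},{"translation":[0,0,0],"rot":[0,0,0],"grip":0}]}}

```text
t: 8.95
eef_pos: [0.4765, 0.0639, 0.0982]
tool_rot: [0.0, 0.649, 0.761, -0.0]
contact_force: [-0.7, 0.4, 0.3]
gripper_width: 0.002
```

```bash
python3 go.py
```

```text
t 8.95 p [0.4765 0.0639 0.0982] yaw 99.1 toolz [ 3.e-04 -4.e-04 -1.e+00] F [-0.7  0.4  0.3] g 0.002 box xy mm [-76.1  -0.6]
front [0.4755 0.0643 0.0982] tool shift [ 0.0006 -0.0009 -0.    ]
back [0.6275 0.0887 0.0982] tool shift [0.0006 0.1531 0.    ]
left [0.5431 0.1288 0.0982] tool shift [ 0.0536  0.0761 -0.    ]
right [0.5599 0.0242 0.0982] tool shift [-0.0524  0.0761  0.    ]
```

Request:
{"api": "send_rows", "payload": {"commands": [{"translation":[0,0,0.001],"rot":[0,0,0],"grip":0},{"translation":[0,0,0.001],"rot":[0,0,0],"grip":0},{"translation":[0,0,0.001],"rot":[0,0,0],"grip":0},{"translation":[0,0,0],"rot":[0,0,0],"grip":0},{"translation":[0,0,0],"rot":[0,0,0],"grip":0}]}}

```text
t: 9.37
eef_pos: [0.4765, 0.0641, 0.0957]
tool_rot: [0.0, 0.649, 0.761, 0.0]
contact_force: [-0.1, -2.2, 4.0]
gripper_width: -0.002
```

Request:
{"api": "send_rows", "payload": {"commands": [{"translation":[0,0,0.001],"rot":[0,0,0],"grip":0},{"translation":[0,0,0.001],"rot":[0,0,0],"grip":0},{"translation":[0,0,0.001],"rot":[0,0,0],"grip":0},{"translation":[0,0,0.001],"rot":[0,0,0],"grip":0},{"translation":[0,0,0],"rot":[0,0,0],"grip":0}]}}

```text
t: 9.78
eef_pos: [0.475, 0.0646, 0.0908]
tool_rot: [-0.0, 0.648, 0.761, -0.0]
contact_force: [-0.3, -1.0, 0.6]
gripper_width: -0.0
```

```bash
python3 go.py
```

```text
t 9.78 p [0.475  0.0646 0.0908] yaw 99.19 toolz [-0.0013 -0.     -1.    ] F [-0.3 -1.   0.6] g -0.0 box xy mm [-77.4   0.4]
front [0.4755 0.0643 0.0908] tool shift [-0.0004  0.0004 -0.    ]
back [0.6275 0.0887 0.0908] tool shift [-0.0006  0.1544 -0.0002]
left [0.5431 0.1288 0.0908] tool shift [ 0.0525  0.0775 -0.0001]
right [0.5599 0.0242 0.0908] tool shift [-0.0535  0.0773 -0.0001]
```

Request:
{"api": "send_rows", "payload": {"commands": [{"translation":[0,0,-0.015],"rot":[0,0,0],"grip":0},{"translation":[0,0,-0.035],"rot":[0,0,0],"grip":0},{"translation":[0,0,-0.035],"rot":[0,0,0],"grip":0},{"translation":[0,0,-0.035],"rot":[0,0,0],"grip":0},{"translation":[0,0,-0.035],"rot":[0,0,0],"grip":0}]}}

```text
t: 10.2
eef_pos: [0.4748, 0.0645, 0.2476]
tool_rot: [-0.0, 0.648, 0.761, -0.0]
contact_force: [2.0, 0.9, 1.4]
gripper_width: -0.001
```

Request:
{"api": "send_rows", "payload": {"commands": [{"translation":[0.03,0,0],"rot":[0,0,0],"grip":0},{"translation":[0.03,0,0],"rot":[0,0,0],"grip":0},{"translation":[0.03,0,0],"rot":[0,0,0],"grip":0},{"translation":[0.03,0,0],"rot":[0,0,0],"grip":0},{"translation":[0.03,0,0],"rot":[0,0,0],"grip":0}]}}

```text
t: 10.62
eef_pos: [0.4507, 0.214, 0.2461]
tool_rot: [-0.0, 0.648, 0.761, -0.0]
contact_force: [0.7, -0.4, 0.4]
gripper_width: -0.002
```

Request:
{"api": "send_rows", "payload": {"commands": [{"translation":[0.03,0,0],"rot":[0,0,0],"grip":0},{"translation":[0.03,0,0],"rot":[0,0,0],"grip":0},{"translation":[0.03,0,0],"rot":[0,0,0],"grip":0},{"translation":[0,0,0],"rot":[0,0,0],"grip":0},{"translation":[0,0,0],"rot":[0,0,0],"grip":0}]}}

```text
t: 11.03
eef_pos: [0.4361, 0.3033, 0.2457]
tool_rot: [-0.0, 0.647, 0.763, -0.001]
contact_force: [0.3, -0.9, -0.1]
gripper_width: -0.005
```

Run:
```python
from station import *
from h import *
for n in("top","side"):
    c=read_camera(n); W=cloud(c); px=c["pixels"]
    cv2.imwrite(f"pics/{n}2.png",cv2.resize(px[140:250,235:385,::-1],None,fx=5,fy=5,interpolation=2))
    hsv=cv2.cvtColor(px,cv2.COLOR_RGB2HSV)
    near=(np.hypot(W[...,0]-.552,W[...,1]-.076)<.13)&(W[...,2]>.062)&(W[...,2]<.1)
    teal=near&(hsv[...,1]>110)&(hsv[...,0]>75)&(hsv[...,0]<100)
    C=np.array([.5515,.0765]); a=np.radians(9.1); B=np.array([[np.cos(a),-np.sin(a)],[np.sin(a),np.cos(a)]])
    b=(W[...,:2]-C)@B*1000
    for nm,(x,y,hx,hy) in dict(front=(-79,0,8,30),back=(79,0,8,30),left=(0,55,50,8),right=(0,-55,50,8)).items():
        m=near&(abs(b[...,0]-x)<hx)&(abs(b[...,1]-y)<hy)
        print(n,nm,m.sum(),np.median(W[m][:,2]).round(4),np.percentile(W[m][:,2],[10,90]).round(4))
    p=W[teal][:,:2]*1000; print(cv2.minAreaRect(p.astype(np.float32)))
```

```text
top front 101 0.0715 [0.0683 0.0762]
top back 95 0.0721 [0.0678 0.0756]
top left 163 0.0721 [0.067  0.0763]
top right 158 0.0727 [0.0679 0.0767]
((552.0091552734375, 76.05714416503906), (193.0457763671875, 143.86117553710938), 8.818655014038086)
side front 54 0.0729 [0.0692 0.0761]
side back 48 0.0735 [0.0713 0.077 ]
side left 91 0.073 [0.0685 0.0765]
side right 92 0.0731 [0.0692 0.076 ]
((549.6961059570312, 76.75385284423828), (191.51646423339844, 143.8349609375), 13.316882133483887)
```

View pics/top2.png

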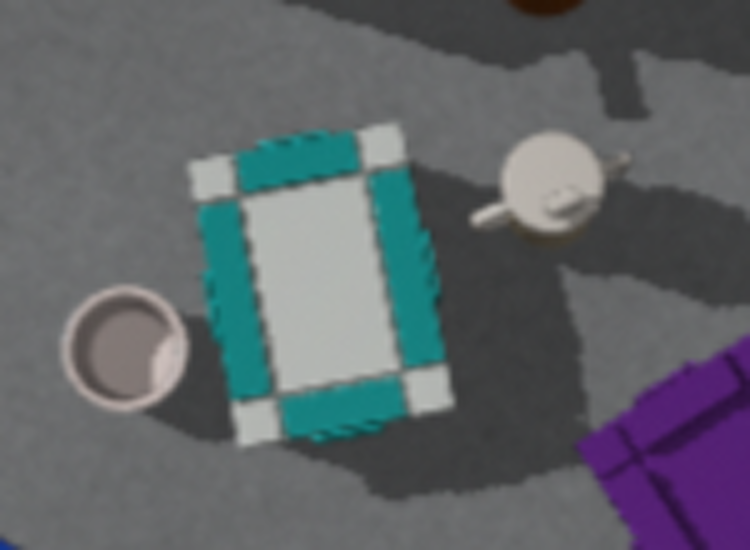

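View pics/side2.png

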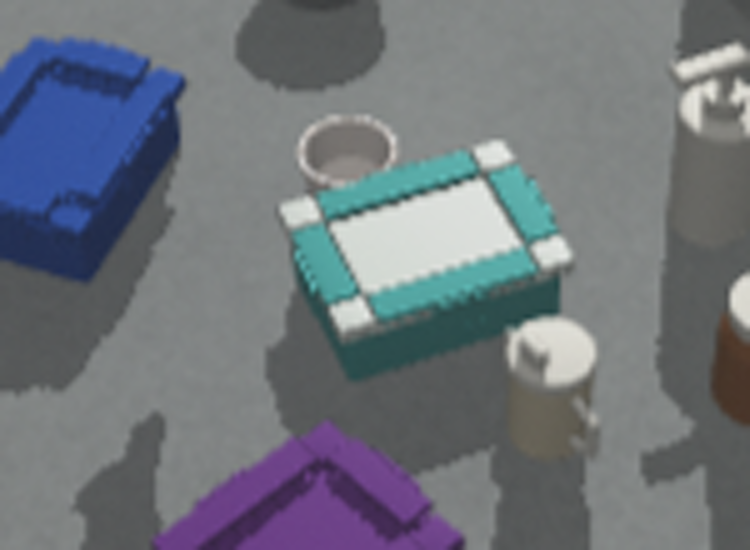

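Both views show all four teal sections level with the white corners, with the box, ramekin (125,347) and cup (553,185) where they were. The sections measure about 72 mm high in the top view. The arm is clear, so I am handing in.

```bash
python3 -c "
from station import *
print(hand_in())"
```

```text
the job is handed in; nothing more can be done
None
```

I pressed the lunch box's four rim sections (left, back, right, front) down with the closed fingertips until each snapped shut. I then drew the hand up and aside and handed in at about 11 s. `hand_in()` gave no verdict.

- **Rim sections:** after pressing, they measured 71.5–72.7 mm high in the top camera and 72.9–73.5 mm in the side camera. They were about 80 mm before, and 72 mm is shut. Each section pushed back against the fingers (the readings I took were 2.7–7 N), then the force dropped to about zero.
- **Box position:** the box centre stayed within about 2 mm of where it began. In the top view its heading was still about 9°.
- **Bystanders:** the ramekin and cup look unmoved in both final views. I did not measure the other bystanders again, but the arm touched only the lid.
- **Disagreement:** the side view's rectangle fit gave a heading of 13.3°. I put that down to side-wall pixels, since its fits were also off before any pressing.

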